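Lock the cover of the wheel's speed controller

TASK

The sprung cover of the throwing wheel's speed controller has been left ajar. With the fingertips in the slot of one fastener, push the cover down onto its seal and turn the fastener a quarter turn clockwise until it is locked under its keeper, then turn the other fastener the same way, so that both are fully locked and the cover stays shut by itself. Grip nothing: do not lift the cover, and leave the clay and the two ribs beside the controller where they lie.

Things in the scene. Friction and masses are not known exactly. Their poses are not given: they have to be found in the camera images.
- speed_controller: Throwing wheel's speed controller, fixed to the table: low dark blue-grey metal case with a light grey cover, 200 mm deep (own x), 320 mm wide (own y), 74 mm high to the seal. Origin under its middle on the table top; x points to the hinged rear (away from the robot at zero yaw), y to its left end, z up. Knob, switch and socket on the front play no part.
- cover (a joint): Angle of the cover, 0 = shut; a 4 mm plate hinged along the case's rear top edge (100 mm behind its centre, 74 mm up). A spring lifts its front: unlocked it stands near 0.09 (fasteners some 13 mm up); about 9 N at a fastener pushes it fully shut, and it rises again when let go. Locked it rests near 0.01; shut means under 0.03.
- cover_front (a point): Middle of the cover's front edge, upper face, 78 mm above the table when shut. Each fastener has a white pointer line in its slot floor, from the axis to one end (point -y): unlocked it points to the red dot on the cover (case's right; slot lies left-right), locked to the green dot (case's front; slot lies front-back).
- left_fastener (a joint): Turn of the left fastener: 0 unlocked, growing clockwise from above, stop at 1.571 = locked; starts at 0 to 0.3; friction 0.06 N m, stays where left. Its cam tab under the cover meets the keeper at about 0.67 and is blocked unless the cover is held pushed to within 4 mm of shut; past 0.8 it is under the keeper and holds the cover down.
- left_slot (a point): Slot floor centre of the left fastener, on its axis: 50 mm in front (-x) and 85 mm to the left (+y) of the case's centre, 81 mm above the table when shut, 13 mm higher ajar. An 83 mm disc, grey slot between black ribs, flush inside a fixed collar (104 mm across, 16 mm high), so turned only from in the slot: 38 mm wide, 83 mm long, 13 mm deep. Its y axis runs along the slot and turns with it.
- right_fastener (a joint): Turn of the right fastener; in all else like the left one.
- right_slot (a point): Slot floor centre of the right fastener, on its axis: 50 mm in front (-x) and 85 mm to the right (-y) of the case's centre, 81 mm above the table when shut, 13 mm higher ajar. An 83 mm disc, grey slot between black ribs, flush inside a fixed collar (104 mm across, 16 mm high), so turned only from in the slot: 38 mm wide, 83 mm long, 13 mm deep. Its y axis runs along the slot and turns with it.
- clay_lump: Loose brown lump of clay, 52 x 65 x 46 mm, beside the left end of the controller; origin under its centre.
- wood_rib: Loose yellow-brown wooden rib, 40 x 90 x 9 mm, lying at the right end of the controller; origin under its centre.
- blue_rib: Loose blue half-moon rib, 51 x 80 x 8 mm, lying in front of the controller; origin under its centre.

How it is judged:
On the way, in this order (a step that is already met when the one before it is completed fails the run):
1. the cover is pushed down onto its seal (value of joint cover below 0.03 rad), for 0.1 s.
2. one of the fasteners is locked with the cover down (value of joint cover below 0.03 rad and value of joint any of left_fastener, right_fastener above 1.4 rad), for 0.1 s.
At the end, for the whole second after the job is handed in: Both fasteners are turned to at least 1.4 rad (80 degrees of the quarter turn) and at rest, and the cover, let go, stays shut (less than 0.03 rad) (value of joint cover below 0.03 rad and value of joint each of left_fastener, right_fastener above 1.4 rad and velocity of joint left_fastener between -0.05 and 0.05 rad/s and velocity of joint right_fastener between -0.05 and 0.05 rad/s); the robot touches nothing.
It fails at once if the cover is pulled up (beyond 0.16 rad) (value of joint cover above 0.16 rad).
It fails at once if the clay lump is lifted or moved more than 20 mm (distance of clay_lump from where it was at the start of the episode above 0.02 m).
It fails at once if the wooden rib is lifted or moved more than 20 mm (distance of wood_rib from where it was at the start of the episode above 0.02 m).
It fails at once if the blue rib is lifted or moved more than 20 mm (distance of blue_rib from where it was at the start of the episode above 0.02 m).
It also fails if it takes over 51 s, if anything falls off the work surface, if the arm or the gripper's body presses on something with over 40 N, if the wrist force passes 120 N, or if a joint passes its speed limit or range.

ROBOT

A 7-joint arm with a two-finger parallel gripper is mounted at the origin on a cart in front of the work surface, level with it; the furniture and walls round the work are solid. World frame = base frame: x ahead of the robot, y to its left, z up, the work surface at z = 0. Lengths are in m, angles in rad, forces in N, time in s.
With the tool pointing down it reaches from about 0.425 to 0.95 m from the base axis. Payload 4.7 kg.
Tool frame: the origin (TCP) lies on the mounting face of the last link; the fingertips stand ctrl.tip_reach ahead of it and the grasp point (between the pads) lies 155 mm ahead of it (ctrl.tip_reach is the distance from the TCP to the fingertips, in m); z points along the fingers, y is the line along which they close (so a half turn about z gives the same grasp; the last joint's range is limited). The gripper opens to 85 mm and grips with 20 to 120 N. Pads are 22 mm wide; open, the fingers measure 114 mm over their backs; the gripper's body (76 mm by 85 mm) begins 54 mm behind the grasp point. The pads swing forward as they close: fully open they stand 13 mm farther back than shut.
Start: joints at [-1.202, 0.469, -0.049, 1.532, 0.024, 1.141, -0.082], TCP at [0.261, 0.622, 0.405] pointing down, gripper open.
Joint ranges: [-2.59, 2.59], [-0.33, 1.99], [-1.39, 1.29], [0.1, 2.45], [-1.04, 4.18], [0.21, 1.99], [-2.66, 2.66]. Speed limits (rad/s): [2.57, 2.57, 3.14, 3.14, 3.14, 3.14, 3.14].

INTERFACE

Orientations are given as a unit quaternion [w, x, y, z].
In Python, from bench import ctrl, viewer, workorder gives the robot as it stands.
- The arm moves only by the tool arm_command, never from a script. Its argument "motion" is a list of rows, each a list of 5 numbers: the shift along the tool's x, y, z in mm, then the turn about the tool's z in degrees, then the finger opening in mm, from 0 to 85.4. A call has 1 to 12 rows; each row is the pose to reach, as a shift and turn from the pose commanded when the call began, along the tool's axes at that moment; what a row does not reach only later rows make up. A row lasts 1/12 s, in which the tool goes at most 41.7 mm and 7.16 degrees, less where a joint would pass 70% of its speed; a pose out of reach is approached as far as the arm can. A call with a gripper value outside its range is refused whole. The fingers move at their own pace and stop on an object; "squeeze" is the grip in N (left out, the last holds). Time passes only in rows, so rows that repeat a pose let the fingers close. It gives the time, the measured TCP pose, the force, the opening and the grip force at its end, in the units of the state.
- ctrl.sense(): the state, without advancing time (a new reading comes with each control period).
- viewer.camera(name): name is "scene" or "top" or "wrist"; returns a dict with "frame" (480x640x3 uint8, red, green, blue), "mtx" (3x3 intrinsics, pixels), "R" (3x3) and "t" (3): a world point X has camera coordinates R X + t; the wrist camera has in their place "mount" (4x4, takes a point from camera to tool coordinates, whose origin is the TCP and whose axes are the flange's). Camera axes: x right, y down, z forward; pixel columns grow to the right and rows downward; lengths in m; the calibration is good to about 2 mm. A picture is of the moment at which its call begins: read the wrist's pose just before it. There is no depth.
- workorder.close_job(): hands the job in; it is judged then, once.
The state is a dict: "clock": time; "q": joint angles; "dq": joint speeds; "joint_efforts": joint torques, N m; "eef_pos": TCP position; "tcp_rot": TCP orientation; "contact_force": force on the tool from outside, world axes, zero at the start; "moment": the same for the moment, N m; "width": opening from 0.0 (shut) to 1.0 (fully open); "finger_force": force on a finger pad.
Only numpy, scipy, OpenCV 4.12 (cv2) and the standard library are available. Lean on these libraries where they do the work, as an engineer would, in place of code of your own. Each camera call takes 0.05 s, during which the arm holds its last target. There are 200 camera calls.

## Working session

There is one attempt and no reset: what is moved stays moved. The work goes in short steps, Python scripts to look and compute and a tool call to move; the robot and the scene stay as the last step left them, time stands still between calls to the robot, and variables do not carry over. Pictures are saved under pics/ and viewed, at most 10 in all, crops included, and the job is handed in when it is done.

Besides the shell and the picture viewer there is one more tool, called in YAML: its name, and indented under it one key for each argument. arm_command: Moves the arm, as the interface text tells. Its arguments: {"type":"object","properties":{"motion":{"type":"array","items":{"type":"array","items":{"type":"number"}}},"squeeze":{"type":"number"}},"required":["motion"]}

```bash
mkdir -p pics; ls; python3 - <<'E'
from bench import ctrl, viewer
import cv2
s=ctrl.sense(); print(s, ctrl.tip_reach)
for n in ("top","scene"):
    c=viewer.camera(n); cv2.imwrite(f"pics/{n}0.png",c["frame"][:,:,::-1]); print(n,c["mtx"],c["R"],c["t"])
E
```

```text
pics
{'clock': 0.0, 'q': array([-1.20188913,  0.46948509, -0.0485668 ,  1.53374595,  0.02406941,
        1.1410058 , -0.08230237]), 'dq': array([ 0.00078642, -0.00049751,  0.00199004, -0.00058826, -0.00038112,
        0.00189692,  0.00243773]), 'joint_efforts': array([-2.49413079e-04, -5.10302281e+01, -4.68525267e-02, -2.37712687e+01,
        1.06752416e-02,  7.57779664e-03,  1.86245916e-05]), 'eef_pos': array([0.26138352, 0.62205876, 0.40360952]), 'tcp_rot': array([-1.72675940e-04,  1.97598233e-01,  9.80282550e-01, -1.01536493e-03]), 'contact_force': array([-0.2928387 ,  0.25585595, -0.43392105]), 'moment': array([ 0.02890293,  0.05302559, -0.0283274 ]), 'finger_force': 0.0, 'width': 0.9964457582969538} 0.1734
top [[448.85393349   0.         316.79612883]
 [  0.         448.85393349 234.43798278]
 [  0.           0.           1.        ]] [[-0.01945921 -0.99930817 -0.03169407]
 [-0.99891436  0.02077397 -0.04169588]
 [ 0.04232544  0.03084829 -0.99862753]] [0.13879913 0.5084735  0.89782818]
scene [[556.7699919    0.         318.6419165 ]
 [  0.         556.7699919  254.97700518]
 [  0.           0.           1.        ]] [[ 0.65901347 -0.75200519 -0.01376376]
 [-0.33156436 -0.27404076 -0.90275508]
 [ 0.67510467  0.59949133 -0.42993467]] [-0.25171697  0.29832311  0.80716824]
```

View pics/top0.png

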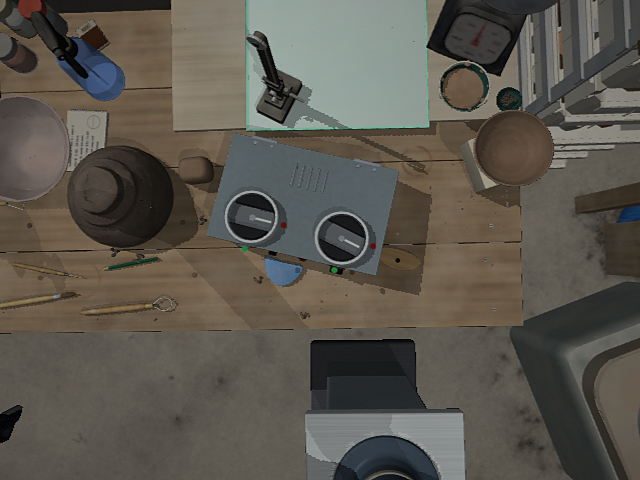

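View pics/scene0.png

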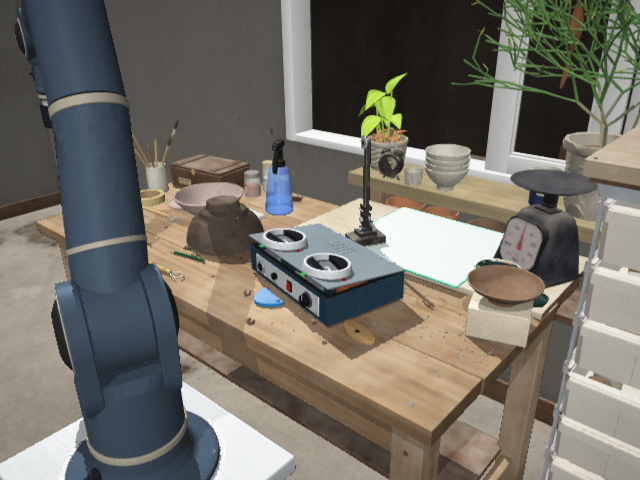

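The top view shows the left fastener at about (252,217) and the right one at about (343,238). The red dots are at (283,225) and (373,246), and the green dots at (244,247) and (334,269). The scene view confirms the path is clear, with a lamp standing behind the controller.

```bash
cat > h.py <<'E'
import numpy as np, cv2
from scipy.spatial.transform import Rotation as Ro
from bench import ctrl, viewer
def ray(c,px,z):
    K,R,t=c["mtx"],np.array(c["R"]),np.array(c["t"])
    d=R.T@np.linalg.inv(K)@np.array([px[0],px[1],1.]); o=-R.T@t
    return o+d*(z-o[2])/d[2]
def blobs(m,amin):
    n,l,s,ce=cv2.connectedComponentsWithStats(m.astype(np.uint8)); return [(ce[i],s[i,4],l==i) for i in range(1,n) if s[i,4]>=amin]
def rot():
    s=ctrl.sense(); return s,Ro.from_quat(np.r_[s["tcp_rot"][1:],s["tcp_rot"][0]]).as_matrix()
E
python3 - <<'E'
from h import *
c=viewer.camera("top"); f=c["frame"].astype(int); r,g,b=f[...,0],f[...,1],f[...,2]
roi=np.zeros(r.shape,bool); roi[170:285,200:400]=1
P={}
for nm,m in (("red",(r>g+60)&(r>b+60)),("green",(g>r+60)&(g>b+40))):
    for ce,a,_ in blobs(m&roi,4): print(nm,ce,a,ray(c,ce,.091 if nm=="red" else .096)*1e3)
w=(f.min(2)>150)&roi
for ce,a,mm in blobs(w,12):
    ys,xs=np.nonzero(mm); print("white",ce,a,xs.min(),xs.max(),ys.min(),ys.max())
    if a>150:
        hull=cv2.convexHull(np.c_[xs,ys].astype(np.int32)); e=cv2.fitEllipse(hull); print("  ell",e, ray(c,e[0],.107)*1e3, "dia mm",[q/448.85*(ray(c,e[0],.107)@-c["R"][2]*-1+c["t"][2])*1e3 for q in e[1]])
x=cv2.resize(c["frame"][185:280,205:395,::-1],None,fx=4,fy=4,interpolation=cv2.INTER_CUBIC); cv2.imwrite("pics/top1.png",x)
E
```

```text
red [283.         224.82608696] 23 [527.05338784 188.6662584   91.        ]
red [372.95652174 245.60869565] 23 [485.06955925  22.86906422  91.        ]
green [244.         248.29166667] 24 [484.78904712 261.20184969  96.        ]
green [333.74074074 269.59259259] 27 [442.43875169  96.11995865  96.        ]
white [250.2037037  215.71481481] 270 225 276 191 242
  ell ((250.59091186523438, 216.2357177734375), (51.10102844238281, 52.32787322998047), 62.913002014160156) [543.03216463 246.18901871 107.        ] dia mm [np.float64(93.53288415561848), np.float64(95.77844231546409)]
white [341.54945055 237.48351648] 273 315 367 212 263
  ell ((341.21240234375, 237.47763061523438), (52.04520034790039, 52.711082458496094), 111.33707427978516) [500.72971269  81.40430356 107.        ] dia mm [np.float64(94.46401867801838), np.float64(95.67262004206728)]
white [263.17391304 219.91304348] 23 256 270 218 222
white [351.74074074 243.14814815] 27 345 358 240 247
```

View pics/top1.png

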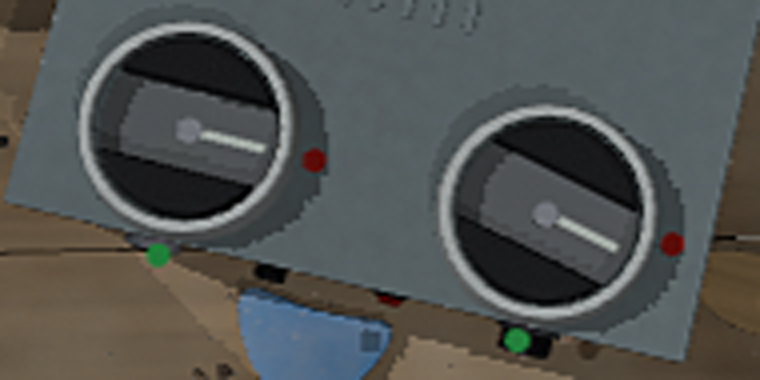

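The crop shows the left pointer nearly at its red dot (about 1–2° turned) and the right one turned about 12°. The centres come out 170.1 mm apart, which matches the 170 mm expected. Next I work out the move above the left slot.

```bash
cat >> h.py <<'E'
def plan(xyz,head):
    s,R=rot(); d=R.T@(np.array(xyz)-s["eef_pos"]*1e3)
    h=np.degrees(np.arctan2(R[1,1],R[0,1])); print("tcp",(s["eef_pos"]*1e3).round(1),"head",h.round(1),"zaxis",R[:,2].round(4),"F",s["contact_force"].round(1),"M",s["moment"].round(2),"w",round(s["width"]*85.4,1),"q7",s["q"][6].round(2),"t",s["clock"])
    print("shift",d.round(1),"turn",round(h-head,1))
E
python3 -c "
from h import *
print(ctrl.tip_reach); plan([541.5,246.5,320],74)"
```

```text
0.1734
tcp [261.4 622.1 403.9] head 67.2 zaxis [-5.0e-04 -1.3e-03 -1.0e+00] F [-0.1 -0.1  0.1] M [ 0.01 -0.06  0.02] w 85.2 q7 -0.08 t 0.15
shift [-403.7 -237.7   84.3] turn -6.8
```

arm_command:
  motion:
    - [-34, -20, 0, -3, 36]
    - [-68, -40, 0, -6.8, 36]
    - [-102, -60, 0, -6.8, 36]
    - [-136, -80, 0, -6.8, 36]
    - [-170, -100, 0, -6.8, 36]
    - [-204, -120, 10, -6.8, 36]
    - [-238, -140, 20, -6.8, 36]
    - [-272, -160, 30, -6.8, 36]
    - [-306, -180, 40, -6.8, 36]
    - [-340, -200, 50, -6.8, 36]
    - [-374, -220, 60, -6.8, 36]
    - [-404, -238, 70, -6.8, 36]

```text
clock: 1.15
eef_pos: [0.5429, 0.2438, 0.3342]
tcp_rot: [0.0, 0.14, 0.99, -0.0]
contact_force: [1.1, 0.6, 0.8]
width: 0.419
finger_force: 0.0
```

```bash
python3 -c "
from h import *
plan([541.5,246.5,300],74)
s,R=rot(); c=viewer.camera('wrist'); cv2.imwrite('pics/w0.png',c['frame'][:,:,::-1]); print(c['mount'],c['mtx'],ctrl.tip_reach)
c=viewer.camera('scene'); cv2.imwrite('pics/s1.png',c['frame'][:,:,::-1])"
```

```text
tcp [542.9 243.8 334.2] head 73.9 zaxis [ 2.e-04 -6.e-04 -1.e+00] F [1.1 0.6 0.8] M [-0.   -0.03  0.02] w 35.7 q7 0.82 t 1.15
shift [ 2.1  2.2 34.2] turn -0.1
[[-3.02202990e-04 -9.50960846e-01 -3.09311133e-01  7.90257538e-02]
 [ 9.99999900e-01 -1.85365069e-04 -4.07124165e-04 -4.55353945e-04]
 [ 3.29823661e-04 -3.09311225e-01  9.50960807e-01  3.08191203e-02]
 [ 0.00000000e+00  0.00000000e+00  0.00000000e+00  1.00000000e+00]] [[380.5013224    0.         315.90519431]
 [  0.         380.5013224  239.60348587]
 [  0.           0.           1.        ]] 0.1734
```

View pics/w0.png

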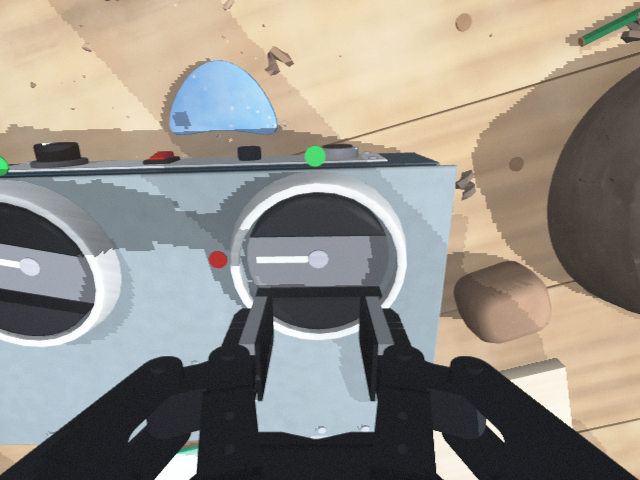

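The wrist view shows the hub at (318,260). The slot runs parallel to the finger line, with its upper edge at row 236 and the pointer level with the hub. The fingers hang just above the disc and the collar is clear.

```bash
cat >> h.py <<'E'
MT=np.array([[-3.022e-04,-.95096085,-.30931113,.0790257538],[1,-1.85e-4,-4.07e-4,-4.55353945e-04],[3.298e-4,-.309311225,.950960807,.0308191203],[0,0,0,1]])
K=np.array([[380.5013,0,315.9052],[0,380.5013,239.6035],[0,0,1]])
def wray(px,z,s=None,R=None):
    if s is None: s,R=rot()
    o=R@MT[:3,3]+s["eef_pos"]; d=R@MT[:3,:3]@np.linalg.inv(K)@np.array([px[0],px[1],1.])
    return (o+d*(z-o[2])/d[2])*1e3
E
python3 -c "
from h import *
for p in ((318,260),(256,260),(30,267),(-5+0,261)): print(wray(p,.094))
s,R=rot()
for y in (-.03,.03):
  for z in (.165,.1734):
    v=np.linalg.inv(MT)@np.array([0,y,z,1]); p=K@v[:3]; print(z,p[:2]/p[2])
c=viewer.camera('wrist'); f=c['frame'].astype(int); w=(f.min(2)>185); 
for ce,a,m in blobs(w,200):
  ys,xs=np.nonzero(m)
  print(ce,a,xs.min(),xs.max(),ys.min(),ys.max())
"
```

```text
[546.05235116 237.94670133  94.        ]
[535.71215664 203.14281247  94.        ]
[501.78764337  73.39335304  94.        ]
[492.50228976  55.49047666  94.        ]
0.165 [242.14398774 323.81383379]
0.1734 [245.83211396 313.43357685]
0.165 [392.29846848 323.79952708]
0.1734 [388.49156459 313.41839984]
[302.57722309  15.80811232] 641 285 320 1 33
[381.63907603  48.99903754] 7273 292 458 0 105
[555.34453782  60.57282913] 714 510 591 42 80
[ 47.08674304 108.80605565] 1222 15 85 71 128
[131.77066989 107.2063971 ] 1657 94 167 81 127
[444.27013931 192.46456693] 1651 408 467 161 240
[ 91.90283401 165.50202429] 247 16 167 162 169
[357.43631179 214.24493029] 3156 244 417 176 309
[ 82.64576803 280.64890282] 3190 0 129 190 346
[305.85294118 254.58006536] 612 265 336 246 263
[ 27.49130435 262.54347826] 460 0 47 255 273
[248.49535604 281.10835913] 323 240 260 264 299
[312.78571429 328.        ] 686 273 358 311 338
[556.65961466 393.34189649] 2647 510 585 364 437
[449.25095057 461.46863118] 1052 433 477 431 479
[179.73216521 467.34918648] 799 155 197 453 479
```

```bash
python3 -c "
from h import *
plan([541.5,246.5,300],74)
s,R=rot(); c=viewer.camera('wrist'); f=c['frame'].astype(int); w=(f.min(2)>185)
for ce,a,m in blobs(w,200):
  ys,xs=np.nonzero(m)
  if 550<a<680 and 200<ys.min()<300:
    print(xs.min(),xs.max(),ys.min(),ys.max())
    hub=(xs.max()-9.5,[ys[xs>xs.max()-15].mean()][0]); tip=(xs.min(),ys[xs<xs.min()+5].mean()); print(hub,tip); H=wray(hub,.094,s,R);T=wray(tip,.094,s,R); print(H,T,np.degrees(np.arctan2(*(H-T)[[1,0]])))
c=viewer.camera('top'); f=c['frame']; cv2.imwrite('pics/t2.png',cv2.resize(f[170:290,190:410,::-1],None,fx=3,fy=3))
"
```

```text
tcp [543.3 242.5 333.5] head 73.6 zaxis [-0.0014 -0.0026 -1.    ] F [-0.   1.  -0.6] M [0.04 0.   0.04] w 36.1 q7 0.82 t 1.3
shift [ 2.9  3.4 33.5] turn -0.4
259 330 250 267
(np.float64(320.5), np.float64(258.42790697674417)) (np.int64(259), np.float64(259.5))
[544.02743322 243.82101576  94.        ] [534.50621241 208.99890881  94.        ] 74.70769979013777
```

arm_command:
  motion:
    - [-1, -1, 12, -0.5, 36]
    - [-1, -1, 24, -0.5, 36]
    - [-1, -1, 36, -0.5, 36]
    - [-1, -1, 48, -0.5, 36]
    - [-1, -1, 55, -0.5, 36]
    - [-1, -1, 60, -0.5, 36]
    - [-1, -1, 60, -0.5, 36]

```text
clock: 1.98
eef_pos: [0.5419, 0.2452, 0.2731]
tcp_rot: [-0.001, 0.135, 0.991, -0.001]
contact_force: [0.4, -0.1, 0.5]
width: 0.424
finger_force: 0.0
```

```bash
python3 -c "
from h import *
plan([542.5,245,254.4],74.5)
c=viewer.camera('wrist'); cv2.imwrite('pics/w1.png',c['frame'][:,:,::-1])
plan([542.5,245,254.4],74.5)"
```

```text
tcp [541.9 245.2 273.1] head 74.5 zaxis [-0.0023 -0.0012 -1.    ] F [ 0.4 -0.1  0.5] M [ 0.    0.   -0.02] w 36.2 q7 0.83 t 1.9833
shift [-0.6  0.  18.7] turn 0.0
tcp [542.3 245.2 274. ] head 74.5 zaxis [-1.e-03 -5.e-04 -1.e+00] F [-0.6  0.7  0.4] M [-0.03 -0.08  0.  ] w 36.2 q7 0.83 t 2.0333
shift [-0.3 -0.1 19.6] turn 0.0
```

View pics/w1.png

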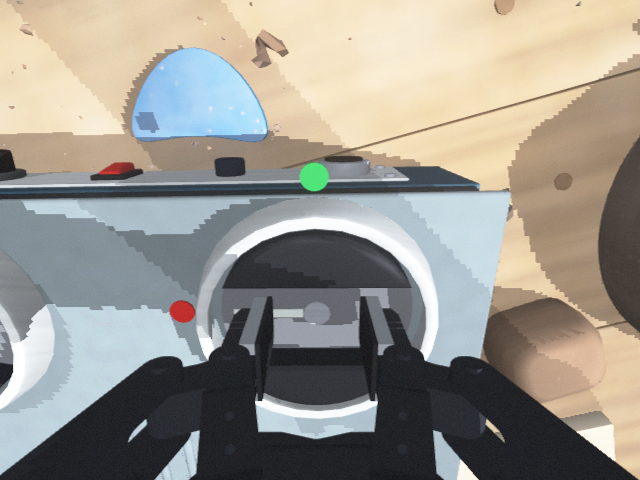

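The fingertips are in the slot: hub at (316,313), with the fingers between the ribs and clear of the collar. Next I push down.

arm_command:
  motion:
    - [0, 0, 5, 0, 36]
    - [0, 0, 10, 0, 36]
    - [0, 0, 15, 0, 36]
    - [0, 0, 20, 0, 36]
    - [0, 0, 20, 0, 36]
    - [0, 0, 20, 0, 36]

```text
clock: 2.53
eef_pos: [0.5423, 0.2457, 0.2553]
tcp_rot: [-0.0, 0.135, 0.991, 0.0]
contact_force: [-2.4, 0.7, 6.6]
width: 0.42
finger_force: 3.6
```

```bash
python3 -c "
from h import *
plan([542.5,245,254],74.5)"
```

```text
tcp [542.3 245.7 255.3] head 74.5 zaxis [-2.e-04  9.e-04 -1.e+00] F [-2.4  0.7  6.6] M [0.04 0.58 0.  ] w 35.8 q7 0.84 t 2.5333
shift [-0.4 -0.6  1.3] turn 0.0
```

arm_command:
  motion:
    - [0, 0, 3, 0, 36]
    - [0, 0, 5, 0, 36]
    - [0, 0, 7, 0, 36]
    - [0, 0, 7, 0, 36]
    - [0, 0, 7, 0, 36]

```text
clock: 2.95
eef_pos: [0.5423, 0.2457, 0.253]
tcp_rot: [-0.0, 0.135, 0.991, 0.001]
contact_force: [-11.9, -3.8, 35.3]
width: 0.42
finger_force: 17.8
```

```bash
python3 -c "
from h import *
plan([542.5,245,254],74.5)"
```

```text
tcp [542.3 245.7 253. ] head 74.5 zaxis [-0.      0.0016 -1.    ] F [-11.9  -3.8  35.3] M [-1.    2.74 -0.08] w 35.9 q7 0.84 t 2.95
shift [-0.4 -0.6 -1. ] turn 0.0
```

arm_command:
  motion:
    - [0, 0, -1, 3, 36]
    - [0, 0, -2, 8, 36]
    - [0, 0, -2, 14, 36]
    - [0, 0, -2, 20, 36]
    - [0, 0, -2, 26, 36]
    - [0, 0, -2, 32, 36]
    - [0, 0, -2, 38, 36]
    - [0, 0, -2, 44, 36]
    - [0, 0, -2, 50, 36]
    - [0, 0, -2, 56, 36]
    - [0, 0, -2, 62, 36]
    - [0, 0, -2, 68, 36]

```text
clock: 3.95
eef_pos: [0.543, 0.2451, 0.2532]
tcp_rot: [-0.0, 0.668, 0.744, 0.001]
contact_force: [-6.2, -2.7, 23.0]
width: 0.419
finger_force: 11.5
```

```bash
python3 -c "
from h import *
plan([542.5,245,254],74.5-90)"
```

```text
tcp [543.  245.1 253.2] head 6.2 zaxis [ 0.0011  0.0022 -1.    ] F [-6.2 -2.7 23. ] M [-0.58  1.59  0.04] w 35.8 q7 -0.15 t 3.95
shift [-0.  -0.5 -0.8] turn 21.7
```

arm_command:
  motion:
    - [0, 0, 0, 6, 36]
    - [0, 0, 0, 12, 36]
    - [0, 0, 0, 18, 36]
    - [0, 0, 0, 23, 36]
    - [0, 0, 0, 28, 36]
    - [0, 0, 0, 32, 36]
    - [0, 0, 0, 32, 36]

```text
clock: 4.53
eef_pos: [0.544, 0.2453, 0.2532]
tcp_rot: [0.0, 0.846, 0.533, 0.003]
contact_force: [-4.0, -2.2, 21.8]
width: 0.426
finger_force: 10.4
```

```bash
python3 -c "
from h import *
plan([542.5,245,254],74.5-90)
c=viewer.camera('wrist'); cv2.imwrite('pics/w2.png',c['frame'][:,:,::-1])"
```

```text
tcp [544.  245.3 253.2] head -25.6 zaxis [ 0.0045  0.0027 -1.    ] F [-4.  -2.2 21.8] M [-0.33  0.86 -0.05] w 36.4 q7 -0.61 t 4.5333
shift [-0.9 -1.2 -0.8] turn -10.1
```

View pics/w2.png

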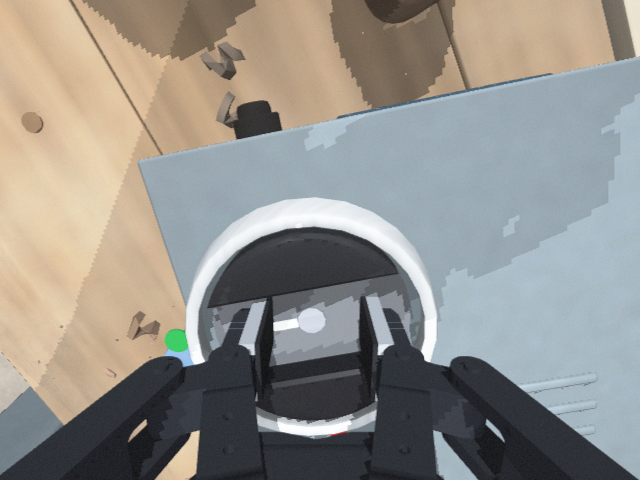

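Slot edge slope is about 9° relative to the tool. The pointer aims at the green dot at (176,340), so the fastener is near the lock. I'll turn further until the torque shows the stop.

arm_command:
  motion:
    - [0, 0, 0, 3, 36]
    - [0, 0, 0, 6, 36]
    - [0, 0, 0, 9, 36]
    - [0, 0, 0, 9, 36]

```text
clock: 4.92
eef_pos: [0.5441, 0.2449, 0.2532]
tcp_rot: [0.0, 0.885, 0.465, 0.002]
contact_force: [-3.1, -3.0, 21.3]
width: 0.421
finger_force: 13.2
```

```bash
python3 -c "
from h import *
plan([542.5,245,254],74.5-90)"
```

```text
tcp [544.1 244.9 253.2] head -34.6 zaxis [ 0.0044  0.0021 -1.    ] F [-3.1 -3.  21.3] M [-0.46  0.9   0.08] w 35.9 q7 -0.73 t 4.9167
shift [-0.8 -1.4 -0.8] turn -19.1
```

arm_command:
  motion:
    - [0, 0, 0, 3, 36]
    - [0, 0, 0, 6, 36]
    - [0, 0, 0, 6, 36]

```text
clock: 5.17
eef_pos: [0.5438, 0.2446, 0.2532]
tcp_rot: [0.001, 0.907, 0.421, 0.001]
contact_force: [-5.5, -4.3, 22.9]
width: 0.421
finger_force: 33.0
```

```bash
python3 -c "
from h import *
plan([542.5,245,254],74.5-90)
c=viewer.camera('wrist'); cv2.imwrite('pics/w3.png',c['frame'][:,:,::-1])"
```

```text
tcp [543.8 244.6 253.2] head -40.2 zaxis [ 3.4e-03 -2.0e-04 -1.0e+00] F [-5.5 -4.3 22.9] M [-0.81  1.12  1.49] w 36.0 q7 -0.81 t 5.1667
shift [-0.5 -1.2 -0.8] turn -24.7
```

View pics/w3.png

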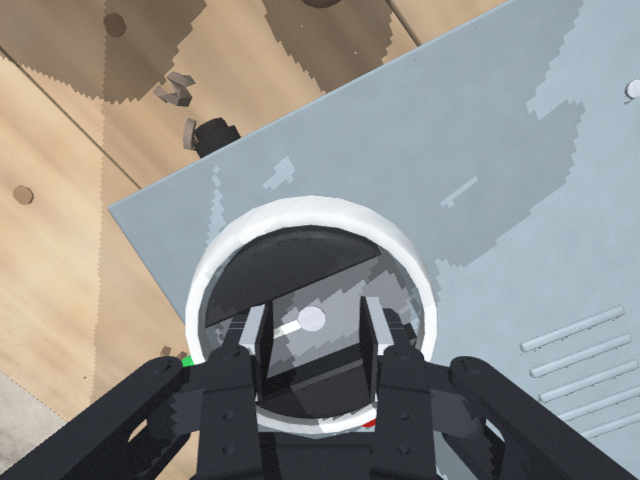

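The wrist torque is 1.5 N·m well past the keeper angle, so the left fastener is at its stop. I back off and lift.

arm_command:
  motion:
    - [0, 0, 0, -6, 36]
    - [0, 0, 0, -12, 36]
    - [0, 0, 0, -17, 36]
    - [0, 0, -8, -18, 36]
    - [0, 0, -20, -18, 36]
    - [0, 0, -35, -18, 36]
    - [0, 0, -55, -25, 36]
    - [0, 0, -75, -32, 36]
    - [0, 0, -75, -39, 36]
    - [0, 0, -75, -46, 36]
    - [0, 0, -75, -53, 36]
    - [0, 0, -75, -60, 36]

```text
clock: 6.22
eef_pos: [0.5421, 0.2452, 0.3248]
tcp_rot: [-0.0, 0.575, 0.818, -0.0]
contact_force: [0.8, -0.0, 0.5]
width: 0.423
finger_force: 0.0
```

```bash
python3 -c "
from h import *
plan([500.7,80.3,320],63.2)"
```

```text
tcp [542.1 245.2 324.8] head 19.8 zaxis [-3.e-04 -3.e-04 -1.e+00] F [ 0.8 -0.   0.5] M [-0.02  0.01  0.  ] w 36.1 q7 0.02 t 6.2167
shift [-141.1  -94.8    4.9] turn -43.4
```

arm_command:
  motion:
    - [-20, -14, 0, -6, 36]
    - [-40, -27, 0, -12, 36]
    - [-60, -40, 0, -18, 36]
    - [-80, -54, 0, -24, 36]
    - [-100, -67, 0, -30, 36]
    - [-120, -81, 0, -37, 36]
    - [-141, -95, 0, -43.4, 36]
    - [-141, -95, 0, -43.4, 36]
    - [-141, -95, 0, -43.4, 36]
    - [-141, -95, 0, -43.4, 36]

```text
clock: 7.05
eef_pos: [0.5, 0.0811, 0.3248]
tcp_rot: [0.0, 0.235, 0.972, 0.0]
contact_force: [0.5, 0.4, -0.6]
width: 0.418
finger_force: 0.0
```

```bash
python3 -c "
from h import *
plan([500.7,80.3,320],63.2)
s,R=rot(); c=viewer.camera('wrist'); cv2.imwrite('pics/w4.png',c['frame'][:,:,::-1]); f=c['frame'].astype(int)
for nm,w in (('w',f.min(2)>165),('r',(f[...,0]>f[...,1]+70)&(f[...,0]>f[...,2]+70)),('g',(f[...,1]>f[...,0]+60)&(f[...,1]>f[...,2]+40))):
 for ce,a,m in blobs(w,80):
  if 180<ce[1]<300: ys,xs=np.nonzero(m); print(nm,ce,a,xs.min(),xs.max(),ys.min(),ys.max(),wray(ce,.083,s,R)[:2])
"
```

```text
tcp [500.   81.1 324.8] head 62.8 zaxis [ 2.e-04  5.e-04 -1.e+00] F [ 0.5  0.4 -0.6] M [ 0.03  0.   -0.02] w 35.7 q7 0.95 t 7.05
shift [-1.  -0.4  4.8] turn -0.4
w [586.59624292 187.52213073] 3886 534 639 104 284 [532.44550493 233.93396365]
w [434.70142077 247.1219235 ] 22875 228 593 149 374 [526.58698356 145.40922841]
w [196.81145585 212.28162291] 2095 166 249 183 241 [445.04196979  32.60104598]
w [ 61.07906559 283.34016173] 5565 0 116 239 328 [444.88258642 -64.53958479]
w [294.20963173 257.73087819] 706 253 325 249 267 [494.77995168  68.90487212]
r [500.94296578 216.42965779] 263 492 510 208 225 [526.54681976 186.00326922]
r [218.77682403 276.19313305] 233 210 227 268 284 [484.50287049  22.9035006 ]
```

View pics/w4.png

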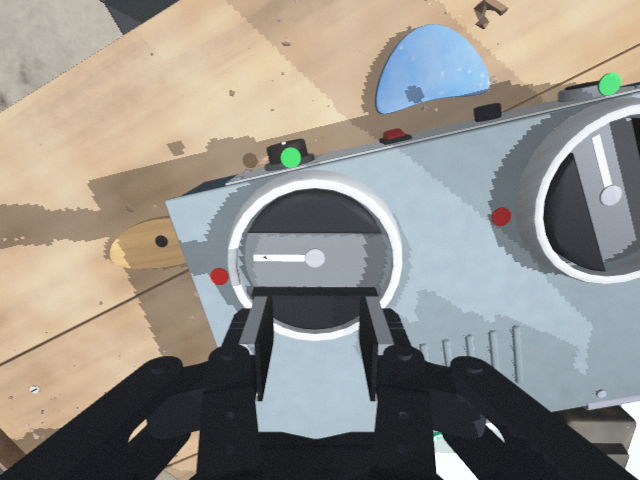

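Hub at (315,258), with the slot parallel to the fingers and centred. The left pointer, at (610,196)→(598,135), faces the front; I'll check its angle numerically along with the offset.

```bash
python3 -c "
from h import *
P=lambda u,v,z=.083: wray((u,v),z)
a=lambda A,B: np.degrees(np.arctan2(*(B-A)[[1,0]]))
print('hubR',P(315,258),'ptrR',a(P(315,258),P(255,257.5)),'ptrL',a(P(610,196),P(598,135)),P(610,196))
print('dots line',a(P(218.8,276.2,.079),P(501,216.4,.079)), 'side',a(P(222,355,.078),P(168,202,.078)))
plan([500.7,80.3,320],63.2)
"
```

```text
hubR [500.61513982  80.32091269  83.        ] ptrR -117.6034740965437 ptrL 176.33256224059718 [543.00210476 244.93069136  83.        ]
dots line 75.63790790518014 side 165.65516346132154
tcp [500.1  81.6 324.8] head 62.9 zaxis [ 2.e-04  5.e-04 -1.e+00] F [-0.4  0.5  0.6] M [ 0.02 -0.01  0.02] w 36.0 q7 0.95 t 7.1
shift [-1.1 -0.9  4.8] turn -0.3
```

The left pointer reads about 79° instead of 90°, so the pressed-down unwinding dragged it back. I'll do the right fastener, this time lifting before unwinding, and then correct the left.

arm_command:
  motion:
    - [-1, -1, 15, 0, 36]
    - [-1, -1, 30, 0, 36]
    - [-1, -1, 45, 0, 36]
    - [-1, -1, 55, 0, 36]
    - [-1, -1, 62, 0, 36]
    - [-1, -1, 68, 0, 36]
    - [-1, -1, 72, 0, 36]
    - [-1, -1, 74, 0, 36]
    - [-1, -1, 74, 0, 36]
    - [-1, -1, 74, 0, 36]

```text
clock: 7.93
eef_pos: [0.5005, 0.0797, 0.2532]
tcp_rot: [-0.0, 0.234, 0.972, 0.001]
contact_force: [-7.4, 0.6, 21.1]
width: 0.423
finger_force: 10.4
```

```bash
python3 -c "
from h import *
plan([500.7,80.3,253],63.2)
"
```

```text
tcp [500.5  79.7 253.2] head 62.9 zaxis [-5.0e-04  1.8e-03 -1.0e+00] F [-7.4  0.6 21.1] M [0.   1.73 0.01] w 36.1 q7 0.99 t 7.9333
shift [0.1 0.6 0.2] turn -0.3
```

arm_command:
  motion:
    - [0, 0, 0, 6, 36]
    - [0, 0, 0, 12, 36]
    - [0, 0, 0, 18, 36]
    - [0, 0, 0, 24, 36]
    - [0, 0, 0, 30, 36]
    - [0, 0, 0, 36, 36]
    - [0, 0, 0, 42, 36]
    - [0, 0, 0, 48, 36]
    - [0, 0, 0, 54, 36]
    - [0, 0, 0, 60, 36]
    - [0, 0, 0, 66, 36]
    - [0, 0, 0, 72, 36]

```text
clock: 8.93
eef_pos: [0.5002, 0.0793, 0.2532]
tcp_rot: [-0.002, 0.762, 0.647, 0.0]
contact_force: [-9.5, -0.2, 24.5]
width: 0.422
finger_force: 12.0
```

arm_command:
  motion:
    - [0, 0, 0, 5, 36]
    - [0, 0, 0, 10, 36]
    - [0, 0, 0, 15, 36]
    - [0, 0, 0, 20, 36]
    - [0, 0, 0, 25, 36]
    - [0, 0, 0, 28, 36]
    - [0, 0, 0, 31, 36]
    - [0, 0, 0, 31, 36]

```text
clock: 9.6
eef_pos: [0.5021, 0.0795, 0.2533]
tcp_rot: [0.001, 0.906, 0.424, 0.002]
contact_force: [-2.5, -1.0, 18.3]
width: 0.416
finger_force: 27.7
```

```bash
python3 -c "
from h import *
plan([500.7,80.3,253],-40)
"
```

```text
tcp [502.1  79.5 253.3] head -39.8 zaxis [ 4.2e-03  6.0e-04 -1.0e+00] F [-2.5 -1.  18.3] M [-0.18  0.7   1.04] w 35.6 q7 -0.49 t 9.6
shift [-0.3 -1.6  0.3] turn 0.2
```

arm_command:
  motion:
    - [0, 0, 0, 2, 36]
    - [0, 0, 0, 2, 36]
    - [0, 0, -4, 2, 36]
    - [0, 0, -8, 2, 36]
    - [0, 0, -10, 2, 36]
    - [0, 0, -10, -4, 36]
    - [0, 0, -10, -10, 36]
    - [0, 0, -10, -15, 36]
    - [0, 0, -20, -18, 36]
    - [0, 0, -40, -18, 36]
    - [0, 0, -75, -18, 36]
    - [0, 0, -75, -18, 36]

```text
clock: 10.6
eef_pos: [0.5025, 0.0788, 0.3306]
tcp_rot: [0.001, 0.83, 0.558, 0.005]
contact_force: [0.7, -0.4, 1.1]
width: 0.419
finger_force: 0.0
```

arm_command:
  motion:
    - [0, 0, -10, 0, 36]
    - [0, 0, -10, 0, 36]
    - [0, 0, -10, 0, 36]
    - [0, 0, -10, 0, 36]

```text
clock: 10.93
eef_pos: [0.5, 0.0793, 0.335]
tcp_rot: [-0.0, 0.829, 0.559, -0.001]
contact_force: [0.6, -0.3, 0.3]
width: 0.422
finger_force: 0.0
```

```bash
python3 -c "
from h import *
plan([543,245,334],-5)
s,R=rot(); c=viewer.camera('wrist'); cv2.imwrite('pics/w5.png',c['frame'][:,:,::-1])
plan([543,245,334],-5)
"
```

```text
tcp [500.   79.3 335. ] head -22.1 zaxis [-1.5e-03 -2.0e-04 -1.0e+00] F [ 0.6 -0.3  0.3] M [ 0.03  0.02 -0.  ] w 36.0 q7 -0.35 t 10.9333
shift [169.7 -22.4   0.9] turn -17.1
tcp [500.   79.3 334.8] head -22.1 zaxis [-1.7e-03 -5.0e-04 -1.0e+00] F [-0.1  0.4  0.6] M [-0.04  0.01  0.03] w 36.2 q7 -0.35 t 10.9833
shift [169.7 -22.5   0.7] turn -17.1
```

View pics/w5.png

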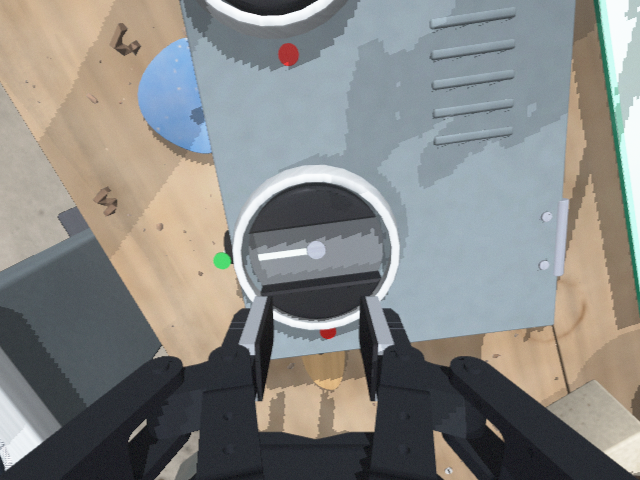

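The right pointer runs from hub (316,250) to (259,257), towards the green dot at (222,260).

```bash
python3 -c "
from h import *
P=lambda u,v,z=.081: wray((u,v),z)
a=lambda A,B: np.degrees(np.arctan2(*(B-A)[[1,0]]))
print(a(P(316,250),P(259,257.3)),a(P(383,218),P(252,233)))
"
```

```text
165.66057440140483 164.70063468381773
```

Right fastener: 90.0°. Now back to the left one to recover its 11°.

arm_command:
  motion:
    - [20, -3, 0, -4, 36]
    - [45, -6, 0, -8, 36]
    - [70, -9, 0, -12, 36]
    - [95, -12, 0, -17, 36]
    - [120, -16, 0, -17, 36]
    - [145, -19, 0, -17, 36]
    - [169.5, -22.5, 0, -17, 36]
    - [169.5, -22.5, 0, -17, 36]
    - [169.5, -22.5, 0, -17, 36]
    - [169.5, -22.5, 0, -17, 36]

```text
clock: 11.82
eef_pos: [0.5431, 0.2439, 0.3348]
tcp_rot: [0.0, 0.738, 0.675, -0.001]
contact_force: [-0.1, 0.0, -0.1]
width: 0.417
finger_force: 0.0
```

```bash
python3 -c "
from h import *
plan([543,245,253],-5)
"
```

```text
tcp [543.1 243.9 334.8] head -5.1 zaxis [-0.0015 -0.0017 -1.    ] F [-0.1  0.  -0.1] M [-0.04  0.02  0.01] w 35.6 q7 -0.31 t 11.8167
shift [ 1.2 -0.1 81.8] turn -0.1
```

arm_command:
  motion:
    - [1, 0, 20, 0, 36]
    - [1, 0, 40, 0, 36]
    - [1, 0, 58, 0, 36]
    - [1, 0, 68, 0, 36]
    - [1, 0, 74, 0, 36]
    - [1, 0, 77, 0, 36]
    - [1, 0, 77, 6, 36]
    - [1, 0, 77, 12, 36]
    - [1, 0, 77, 18, 36]
    - [1, 0, 77, 24, 36]
    - [1, 0, 77, 29, 36]
    - [1, 0, 77, 33, 36]

```text
clock: 12.82
eef_pos: [0.5435, 0.2448, 0.2596]
tcp_rot: [0.0, 0.9, 0.436, -0.0]
contact_force: [-1.8, -1.7, 1.7]
width: 0.425
finger_force: 9.5
```

arm_command:
  motion:
    - [0, 0, 0, 3, 36]
    - [0, 0, 0, 3, 36]

```text
clock: 12.98
eef_pos: [0.543, 0.2452, 0.2595]
tcp_rot: [0.0, 0.91, 0.415, -0.001]
contact_force: [-3.7, -2.7, 4.9]
width: 0.419
finger_force: 21.7
```

```bash
python3 -c "
from h import *
plan([543,245,253],-40)
"
```

```text
tcp [543.  245.2 259.5] head -40.9 zaxis [-0.0014 -0.0017 -1.    ] F [-3.7 -2.7  4.9] M [-0.75  0.83  1.04] w 35.8 q7 -0.76 t 12.9833
shift [-0.1  0.1  6.5] turn -0.9
```

At the stop, and clear of the slot floor. I unwind freely and lift away.

arm_command:
  motion:
    - [0, 0, 0, 1, 36]
    - [0, 0, 0, -5, 36]
    - [0, 0, 0, -11, 36]
    - [0, 0, 0, -16, 36]
    - [0, 0, -10, -18, 36]
    - [0, 0, -30, -18, 36]
    - [0, 0, -60, -18, 36]
    - [0, 0, -75, -18, 36]
    - [0, 0, -75, -18, 36]
    - [0, 0, -75, -18, 36]
    - [0, 0, -75, -18, 36]

```text
clock: 13.9
eef_pos: [0.5431, 0.2457, 0.3335]
tcp_rot: [-0.0, 0.835, 0.551, 0.0]
contact_force: [-0.5, -0.3, -0.6]
width: 0.42
finger_force: 0.0
```

```bash
python3 -c "
from h import *
plan([543,245,334],-40)
s,R=rot(); c=viewer.camera('wrist'); cv2.imwrite('pics/w6.png',c['frame'][:,:,::-1])
"
```

```text
tcp [543.1 245.7 333.5] head -23.1 zaxis [-4.e-04  6.e-04 -1.e+00] F [-0.5 -0.3 -0.6] M [0.06 0.02 0.01] w 35.9 q7 -0.57 t 13.9
shift [-0.7  0.2 -0.5] turn 16.9
```

View pics/w6.png

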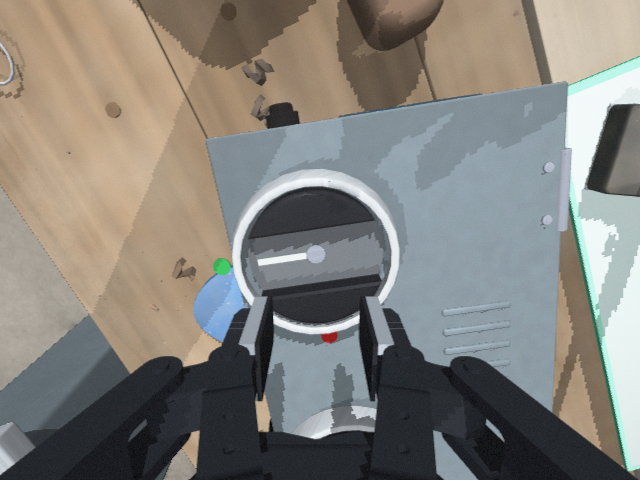

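The left pointer, (316,254)→(258,262), now aims at the green dot at (222,266). I check the angle before handing in.

```bash
python3 -c "
from h import *
from bench import workorder
P=lambda u,v,z=.081: wray((u,v),z)
a=lambda A,B: np.degrees(np.arctan2(*(B-A)[[1,0]]))
h=a(P(316,254),P(258,262)); print(h,a(P(380,221),P(250,237)))
if abs(h-165.6)<5: print(workorder.close_job())
"
```

```text
165.24617062555362 164.19368530991787
the job is handed in; nothing more can be done
None
```

Both fasteners are locked at about 90° by camera measurement, and the arm was clear of everything when I handed the job in. The cover was last measured shut while pressed; I did not measure its angle after letting go.

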